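# Make up the drive kit and the fence kit for the table saw

### The job

Make up two kits for the table saw from the parts on the bench: the drive kit goes in the shorter, wider tray, the largest pulley in the bigger compartment and the smallest pulley in the smaller one. The fence kit goes in the longer, narrower tray, the wooden push block lengthwise in the long compartment and the black clamp knob in the square one. Each part stands upright, flat on the floor of its compartment, and the middle-sized pulley stays where it is.

Things in the scene. Friction and masses are not known exactly. Their poses are not given: they have to be found in the camera images.
- large_pulley_center (a point): Large V-belt pulley (the largest of the three), bare aluminium, round, standing on its flat face with its axis upright: two grooves, flanges 58 mm in diameter (from the bottom up to 38 mm height), on top a hub 34 mm in diameter to 48 mm height. This point is its centre, on the axis, 24 mm above its underside; z points up along the axis. It can be gripped across the flanges in any direction.
- medium_pulley_center (a point): Middle-sized V-belt pulley (the one between the other two in size; it stays where it is), bare aluminium, round, standing on its flat face with its axis upright: two grooves, flanges 44 mm in diameter (from the bottom up to 38 mm height), on top a hub 34 mm in diameter to 48 mm height. This point is its centre, on the axis, 24 mm above its underside; z points up along the axis. It can be gripped across the flanges in any direction.
- small_pulley_center (a point): Small V-belt pulley (the smallest of the three), bare aluminium, round, standing on its flat face with its axis upright: two grooves, flanges 30 mm in diameter (from the bottom up to 38 mm height), on top a hub 24 mm in diameter to 48 mm height. This point is its centre, on the axis, 24 mm above its underside; z points up along the axis. It can be gripped across the flanges in any direction.
- clamp_knob_center (a point): Fence clamp knob: black round fluted hand knob 43 mm in diameter (grip surface about 40 mm), from 18 to 46 mm height, standing upright on its steel boss 24 mm in diameter; with its steel cap 48 mm high in all. This point is its centre, on the axis, 24 mm above its underside; z points up. It can be gripped across the head in any direction.
- push_block_center (a point): Push block of dark wood for feeding work: 100 mm long (its x axis), 24 mm wide (y), 48 mm high; the lower 22 mm has the full length, the upper part is a hump 62 mm long in the middle. It stands on its long flat underside and is gripped across its 24 mm width at the middle. This point is its centre, 24 mm above its underside; z points up.
- drive_tray: Drive tray: the shorter and wider tray, 156 mm long (x) by 94 mm wide (y). Metal, fixed to the bench, dark steel floor 3 mm thick, bright aluminium rim and divider 4 mm thick, their top 8 mm above the bench. Origin: centre of the underside, on the bench; x runs along its length, z up. One divider makes two compartments in a row along x: the bigger, 86 x 86 mm, is centred at x = -31 mm, y = 0; the smaller, 58 mm (x) by 86 mm (y), is centred at x = +45 mm, y = 0.
- fence_tray: Fence tray: the longer and narrower tray, 198 mm long (x) by 70 mm wide (y). Metal, fixed to the bench, dark steel floor 3 mm thick, bright aluminium rim and divider 4 mm thick, their top 8 mm above the bench. Origin: centre of the underside, on the bench; x runs along its length, z up. One divider makes two compartments in a row along x: the long one, 124 mm (x) by 62 mm (y), is centred at x = -33 mm, y = 0; the square one, 62 x 62 mm, is centred at x = +64 mm, y = 0.
Things that resemble listed ones, but are neither listed nor needed, are in the scene too. Leave any blue or purple look-alike of the part that bears large_pulley_center alone.

How it is judged:
At the end, for the whole second after the job is handed in: Large and small pulley inside their drive tray compartments, push block (within 20 degrees of lengthwise) and knob inside theirs in the fence tray; all upright within 4.5 degrees, on the tray floor within 3 mm, released and at rest; middle-sized pulley within 15 mm of its start (x of large_pulley_center in the frame of drive_tray between -0.046 and -0.016 m and y of large_pulley_center in the frame of drive_tray between -0.015 and 0.015 m and z of large_pulley_center in the frame of drive_tray between 0.024 and 0.03 m and angle between each of large_pulley_center, small_pulley_center, clamp_knob_center, push_block_center's own z axis and vertical below 0.08 rad and linear speed of each of large_pulley, small_pulley, clamp_knob, push_block below 0.02 m/s and angular speed of each of large_pulley, small_pulley, clamp_knob, push_block below 0.2 rad/s and x of small_pulley_center in the frame of drive_tray between 0.03 and 0.06 m and y of small_pulley_center in the frame of drive_tray between -0.029 and 0.029 m and z of small_pulley_center in the frame of drive_tray between 0.024 and 0.03 m and x of clamp_knob_center in the frame of fence_tray between 0.044 and 0.084 m and y of clamp_knob_center in the frame of fence_tray between -0.02 and 0.02 m and z of clamp_knob_center in the frame of fence_tray between 0.024 and 0.03 m and x of push_block_center in the frame of fence_tray between -0.048 and -0.018 m and y of push_block_center in the frame of fence_tray between -0.02 and 0.02 m and z of push_block_center in the frame of fence_tray between 0.024 and 0.03 m and angle between the x axis of push_block_center and the x axis of fence_tray, either way round below 0.35 rad and distance of medium_pulley_center from where it was at the start of the episode below 0.015 m); the robot touches nothing.
It fails at once if the middle-sized pulley is moved from its place or tipped (distance of medium_pulley_center from where it was at the start of the episode above 0.015 m or angle between medium_pulley_center's own z axis and vertical above 0.5 rad).
It also fails if it takes over 99 s, if anything falls off the work surface, if the arm or the gripper's body presses on something with over 40 N, if the wrist force passes 120 N, or if a joint passes its speed limit or range.

### The arm

A 6-joint arm with a two-finger parallel gripper is mounted at the origin on the work surface. World frame = base frame: x ahead of the robot, y to its left, z up, the work surface at z = 0. Lengths are in m, angles in rad, forces in N, time in s.
With the tool pointing down it reaches from about 0.25 to 0.775 m from the base axis. Payload 4 kg.
Tool frame: the origin (TCP) lies at the very end of the fingers, on their centre line; the grasp point (between the pads) lies 19 mm behind it (robot.hold_point_z is the distance from the TCP to the grasp point, in m); z points along the fingers, y is the line along which they close (so a half turn about z gives the same grasp; the last joint's range is limited). The gripper opens to 94 mm and grips with 3 to 60 N. Pads are 16 mm wide; open, the fingers measure 119 mm over their backs; the gripper's body (75 mm by 177 mm) begins 78 mm behind the grasp point.
Start: joints at [1.022, 0.087, 1.371, -0, 1.684, -0.103], TCP at [0.237, 0.496, 0.206] pointing down, gripper open.
Joint ranges: [-3.1, 3.1], [-0.76, 2.03], [0.27, 2.55], [-1.08, 4.22], [0.17, 2.65], [-2.57, 2.57]. Speed limits (rad/s): [2.79, 2.79, 3.14, 3.14, 3.14, 3.14].

### API

Orientations are given as [roll, pitch, yaw] about the fixed x, y, z axes, in that order (R = Rz(yaw) Ry(pitch) Rx(roll)).
In Python, from bench import robot gives the robot as it stands.
- The arm moves only by the tool carry_out, never from a script. Its argument "steps" is a list of rows, each a list of 3 entries, a list of its own where there are three numbers: the shift along the tool's x, y, z in m, then the turn about the tool's z in units of 10 degrees (1.0 is 10 degrees), then the closure, from -1 (fully open) to 1 (shut). In form: [[[tx, ty, tz], roll, jaw], ...]. A call has 1 to 10 rows; each row is the pose to reach, as a shift and turn from the pose commanded when the call began, along the tool's axes at that moment; what a row does not reach only later rows make up. A row lasts 1/8 s, in which the tool goes at most 62.5 mm and 10.7 degrees, less where a joint would pass 70% of its speed; a pose out of reach is approached as far as the arm can. A call with a gripper value outside its range is refused whole. The fingers move at their own pace and stop on an object; the grip force is fixed at half the most. Time passes only in rows, so rows that repeat a pose let the fingers close. It gives the time, the measured TCP pose, the force, the opening and the grip force at its end, in the units of the state.
- robot.get_obs(): the state, without advancing time (a new reading comes with each control period).
- robot.snapshot(name): name is "scene" or "side" or "wrist"; returns a dict with "image" (420x560x3 uint8, red, green, blue), "z_map" (420x560 float32, m along the optical axis (not along the pixel's ray), 0 where there is no reading), "mtx" (3x3 intrinsics, pixels), "R" (3x3) and "t" (3): a world point X has camera coordinates R X + t. Camera axes: x right, y down, z forward; pixel columns grow to the right and rows downward; lengths in m; the calibration is good to about 2 mm. A picture is of the moment at which its call begins.
- robot.close_job(): hands the job in; it is judged then, once.
The state is a dict: "time": time; "joint_positions": joint angles; "qvel": joint speeds; "joint_torque": joint torques, N m; "tool_pos": TCP position; "ee_rot": TCP orientation; "wrist_force": force on the tool from outside, world axes, zero at the start; "wrist_torque": the same for the moment, N m; "width": finger opening in m; "finger_force": force on a finger pad.
Only numpy, scipy, OpenCV 4.12 (cv2) and the standard library are available. Lean on these libraries where they do the work, as an engineer would, in place of code of your own. Each camera call takes 0.05 s, during which the arm holds its last target. There are 200 camera calls.

## Working session

There is one attempt and no reset: what is moved stays moved. The work goes in short steps, Python scripts to look and compute and a tool call to move; the robot and the scene stay as the last step left them, time stands still between calls to the robot, and variables do not carry over. Pictures are saved under pics/ and viewed, at most 14 in all, crops included, and the job is handed in when it is done.

Besides the shell and the picture viewer there is one more tool, called after "Request:" as name(argument=value, ...) on one line, values as JSON. carry_out: Moves the arm, as the interface text tells. Its arguments: {"type":"object","properties":{"steps":{"type":"array","items":{"type":"array"}}},"required":["steps"]}

```bash
mkdir -p pics; ls; python3 - <<'E'
from bench import robot
import cv2,numpy as np
for n in("scene","side"):
    s=robot.snapshot(n); cv2.imwrite(f"pics/{n}0.png",s["image"][:,:,::-1]); np.savez(f"{n}0.npz",**s)
    print(n,s["mtx"].round(1).tolist(),(-s["R"].T@s["t"]).round(3),s["R"].round(2).tolist())
o=robot.get_obs();print({k:np.round(v,3) for k,v in o.items()},robot.hold_point_z)
E
```

```text
pics
scene [[453.5, 0.0, 283.6], [0.0, 453.5, 206.0], [0.0, 0.0, 1.0]] [ 1.126 -0.355  0.566] [[0.5, 0.87, 0.0], [0.51, -0.29, -0.81], [-0.7, 0.41, -0.59]]
side [[540.3, 0.0, 281.9], [0.0, 540.3, 211.4], [0.0, 0.0, 1.0]] [ 0.1   -0.511  0.732] [[0.79, -0.62, 0.01], [-0.43, -0.56, -0.7], [0.44, 0.55, -0.71]]
{'time': np.float64(0.1), 'joint_positions': array([ 1.022,  0.088,  1.372, -0.   ,  1.684, -0.103]), 'qvel': array([-0.   , -0.002, -0.002,  0.001,  0.001,  0.   ]), 'joint_torque': array([ 2.0000e-03, -3.4125e+01, -3.0330e+01,  7.2000e-02,  3.0000e-02,
       -0.0000e+00]), 'tool_pos': array([0.237, 0.496, 0.204]), 'ee_rot': array([-3.14 , -0.   ,  2.696]), 'wrist_force': array([0.235, 0.231, 0.365]), 'wrist_torque': array([ 0.014, -0.014, -0.055]), 'finger_force': np.float64(0.0), 'width': np.float64(0.094)} 0.0188
```

View pics/scene0.png

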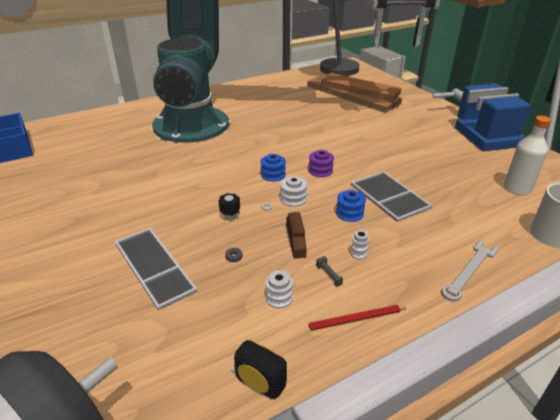

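View pics/side0.png

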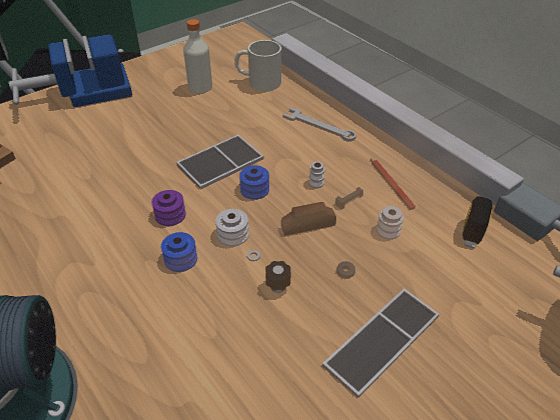

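The bare (uncoloured) parts, with scene and side pixels:
- Large pulley: (294,190) in scene and (232,227) in side. The possible confusions are blue (273,167) and (351,205), purple (321,162), and the medium pulley at (280,288).
- Small pulley: scene (360,244), side (317,175).
- Medium pulley: scene (280,288), side (391,222).
- Knob: (229,206). The ring at (234,254) and the wheel at (260,368) could be mistaken for it.
- Push block: (297,234). The far boards at (355,90) could be mistaken for it.
- Trays: drive (390,195), fence (155,267).

Next I measure them, with one close crop to check the choice.

```bash
cat > h.py <<'E'
import numpy as np,cv2
def ray(s,uv,z):
    uv=np.asarray(uv,float).reshape(-1,2); d=np.c_[uv,np.ones(len(uv))]@np.linalg.inv(s["mtx"]).T@s["R"]
    c=-s["R"].T@s["t"]; return c+d*((z-c[2])/d[:,2])[:,None]
def cloud(s):
    h,w=s["z_map"].shape; u,v=np.meshgrid(np.arange(w),np.arange(h)); z=s["z_map"][...,None]
    p=np.dstack([u,v,np.ones((h,w))])@np.linalg.inv(s["mtx"]).T*z
    return (p-s["t"])@s["R"]
E
python3 - <<'E'
from h import *
from scipy.optimize import least_squares
S={n:dict(np.load(f"{n}0.npz")) for n in("scene","side")}
P={"large":((294,190),(232,227),.029,"c"),"med":((280,288),(391,222),.022,"c"),"small":((360,244),(317,175),.015,"c"),"knob":((229,206),(278,276),.021,"c"),"block":((297,234),(308,218),.012,"b"),
"b1":((273,167),(179,251),.029,"c"),"b2":((351,205),(255,182),.029,"c"),"pur":((321,162),(169,208),.029,"c")}
C={n:cloud(s) for n,s in S.items()}
for k,(a,b,r,t) in P.items():
    for n,uv in(("scene",a),("side",b)):
        c=C[n]; X=c[uv[1],uv[0]]; m=(np.linalg.norm(c[...,:2]-X[:2],axis=2)<.075)&(c[...,2]>.006)&(c[...,2]<.06)&(S[n]["z_map"]>0)
        _,l=cv2.connectedComponents(m.astype(np.uint8)); m=l==l[uv[1],uv[0]]; q=c[m]
        top=q[q[:,2]>.0445]; 
        e=cv2.minAreaRect(top[:,:2].astype(np.float32)*1000)
        print(k,n,len(q),"zmax",np.percentile(q[:,2],98).round(4),"top n",len(top),top[:,:2].mean(0).round(4),"rect",np.round(e[0],1),np.round(e[1],1),round(e[2],1),end=" ")
        # fit circle to outer silhouette band on flanges
        if t=="c":
            z0,z1=(.03,.036) if k!="knob" else (.024,.042)
            f=q[(q[:,2]>z0)&(q[:,2]<z1),:2]
            rr=np.linalg.norm(f-top[:,:2].mean(0),axis=1); f=f[(rr>r*.75)]
            R=least_squares(lambda p:np.hypot(*(f-p[:2]).T)-p[2],[*top[:,:2].mean(0),r],loss="soft_l1",f_scale=.001).x
            print("circ",R.round(4))
        else: print("all",np.round(cv2.minAreaRect(q[:,:2].astype(np.float32)*1000)[0],1),np.round(cv2.minAreaRect(q[:,:2].astype(np.float32)*1000)[1:][0],1),cv2.minAreaRect(q[:,:2].astype(np.float32)*1000)[2])
# trays: bright rim outlines via dark floor contours
T={"drive":((378,190),(415,205),(203,167),(240,150)),"fence":((145,255),(172,287),(365,360),(407,312))}
for k,v in T.items():
    for i,n in((0,"scene"),(2,"side")):
        g=cv2.cvtColor(S[n]["image"],cv2.COLOR_RGB2HSV)
        m=((g[...,1]<70)&(g[...,2]<110)).astype(np.uint8)
        _,l,st,ce=cv2.connectedComponentsWithStats(m,connectivity=4)
        for j in(0,1):
            u=v[i+j]; L=l[u[1],u[0]]
            ys,xs=np.nonzero(l==L); w=ray(S[n],np.c_[xs,ys],.003)[:,:2].astype(np.float32)*1000
            e=cv2.minAreaRect(w); print(k,n,u,L,len(w),np.round(e[0],1),np.round(e[1],1),round(e[2],1), C[n][u[1],u[0],2].round(4))
im=S["scene"]["image"][140:320,200:400,::-1]; cv2.imwrite("pics/crop.png",cv2.resize(im,None,fx=3,fy=3,interpolation=2))
E
```

```text
large scene 624 zmax 0.0496 top n 134 [0.4487 0.0632] rect [447.6  63.6] [32.8 32.6] 30.6 circ [0.4477 0.0638 0.0269]
large side 911 zmax 0.05 top n 226 [0.4429 0.0648] rect [443.4  64.8] [36.1 31.8] 55.8 circ [0.4434 0.0666 0.0282]
med scene 775 zmax 0.0498 top n 279 [ 0.6804 -0.1037] rect [ 679.4 -102.7] [32.9 33.5] 37.9 circ [ 0.6781 -0.1024  0.022 ]
med side 597 zmax 0.0502 top n 213 [ 0.6746 -0.1019] rect [ 675.7 -101.1] [34.3 32.2] 16.0 circ [ 0.6747 -0.1025  0.0192]
small scene 364 zmax 0.0499 top n 104 [0.6598 0.0761] rect [658.8  76.9] [21.8 23. ] 67.2 circ [0.6582 0.0775 0.0145]
small side 297 zmax 0.0496 top n 90 [0.6537 0.0778] rect [654.9  78.5] [24.9 23.8] 79.8 circ [0.6551 0.079  0.0139]
knob scene 441 zmax 0.0493 top n 187 [ 0.4402 -0.082 ] rect [438.4 -80. ] [39.2 41.5] 48.7 circ [ 0.4379 -0.0806  0.0205]
knob side 641 zmax 0.0493 top n 343 [ 0.4349 -0.0798] rect [435.2 -78.8] [39.7 38.6] 51.4 circ [ 0.4356 -0.0787  0.0204]
block scene 670 zmax 0.0495 top n 274 [ 0.572  -0.0062] rect [570.1  -4.9] [23.8 62. ] 67.3 all [572.8  -6. ] [24.2 94.7] 67.55760192871094
block
[... 686 characters left out ...]
[0.3829 0.1767 0.026 ]
pur side 856 zmax 0.0497 top n 201 [0.3775 0.1783] rect [378.3 179.4] [34.  32.4] 52.0 circ [0.3783 0.1811 0.0287]
drive scene (378, 190) 669 723 [505.1 257.8] [81.8 80.2] 90.0 0.0052
drive scene (415, 205) 680 559 [582.4 257.6] [82.1 52.2] 89.6 0.0026
drive side (203, 167) 1076 1107 [512.6 257.7] [86.1 85.7] 89.9 0.0031
drive side (240, 150) 1071 677 [589.  257.5] [86.  57.7] 89.9 0.0025
fence scene (145, 255) 694 1442 [ 464.3 -261.3] [118.7  60.4] 6.1 0.0022
fence scene (172, 287) 701 880 [ 561.4 -251.3] [57.5 60.5] 5.9 0.0038
fence side (365, 360) 1541 2996 [ 471.7 -259.6] [124.4  62. ] 5.8 0.0028
fence side (407, 312) 1522 1240 [ 568.8 -249.1] [61.8 61.1] 5.7 0.003
```

View pics/crop.png

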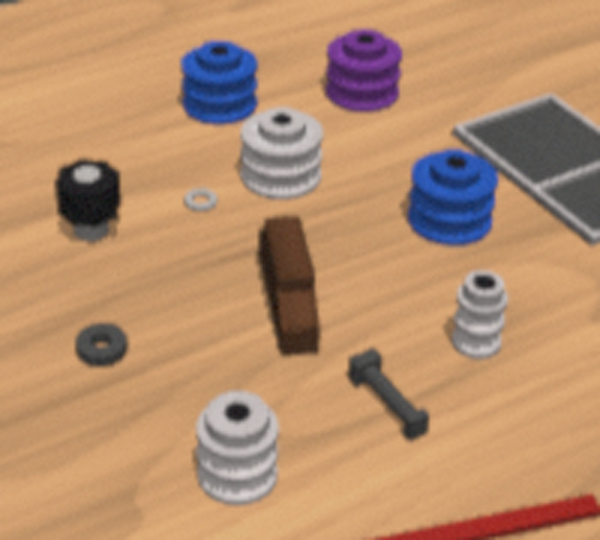

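The crop confirms the choice: the bare large pulley is at about (281,150) in the crop, ringed by blue and purple look-alikes. The knob is at (88,195), the block at (288,285), the small pulley at (480,310) and the medium at (237,445). All heights measure about 48 mm and the diameters match the description.

```bash
cat > go.py <<'E'
import sys,numpy as np
from bench import robot
from scipy.spatial.transform import Rotation as Ro
def go(x,y,z,yaw):
    o=robot.get_obs(); R=Ro.from_euler("xyz",o["ee_rot"]).as_matrix()
    d=R.T@(np.array([x,y,z])-o["tool_pos"]); w=(yaw-np.degrees(o["ee_rot"][2])+180)%360-180
    print("t",round(float(o["time"]),1),"shift",d.round(4),"roll",round(-w/10,2),"pos",o["tool_pos"].round(4),"yaw",np.degrees(o["ee_rot"]).round(1))
if __name__=="__main__": go(*map(float,sys.argv[1:5]))
E
python3 go.py .4455 .065 .12 180
```

```text
t 0.1 shift [-0.374  -0.2986  0.085 ] roll -2.55 pos [0.2369 0.4958 0.2044] yaw [-179.9   -0.   154.5]
```

Request:
carry_out(steps=[[[-0.374,-0.299,0.085],-2.55,-1],[[-0.374,-0.299,0.085],-2.55,-1],[[-0.374,-0.299,0.085],-2.55,-1],[[-0.374,-0.299,0.085],-2.55,-1],[[-0.374,-0.299,0.085],-2.55,-1],[[-0.374,-0.299,0.085],-2.55,-1],[[-0.374,-0.299,0.085],-2.55,-1],[[-0.374,-0.299,0.085],-2.55,-1],[[-0.374,-0.299,0.085],-2.55,-1],[[-0.374,-0.299,0.085],-2.55,-1]])

```text
time: 1.35
tool_pos: [0.4452, 0.0656, 0.1201]
ee_rot: [3.141, -0.001, 3.14]
wrist_force: [0.8, 0.3, -0.3]
width: 0.0941
finger_force: 0.0
```

```bash
python3 - <<'E'
from bench import robot
import cv2,numpy as np
from h import *
s=robot.snapshot("wrist"); cv2.imwrite("pics/w1.png",s["image"][:,:,::-1]); c=cloud(s)
for X in((.4455,.065),(.34,.073),(.568,-.004),(.548,.14)):
    m=(np.hypot(c[...,0]-X[0],c[...,1]-X[1])<.03)&(c[...,2]>.0445)&(c[...,2]<.055)
    if m.sum()>20: q=c[m][:,:2].astype(np.float32)*1000; print(X,m.sum(),cv2.minAreaRect(q))
import go; go.go(.4455,.065,.012,180)
E
```

```text
(0.4455, 0.065) 1070 ((446.0110778808594, 65.19642639160156), (32.2880744934082, 33.50050354003906), 89.10893249511719)
(0.34, 0.073) 1426 ((341.0799255371094, 72.87191009521484), (32.75653076171875, 33.27125930786133), 5.402512073516846)
(0.568, -0.004) 675 ((577.7889404296875, -7.477392196655273), (23.39012908935547, 38.77097702026367), 67.55196380615234)
(0.548, 0.14) 27 ((564.028564453125, 138.78646850585938), (14.68159294128418, 2.1726205348968506), 89.202392578125)
t 1.4 shift [-0.0003 -0.0012  0.1085] roll 0.0 pos [0.4453 0.0661 0.1205] yaw [ 180.   -0. -180.]
```

View pics/w1.png

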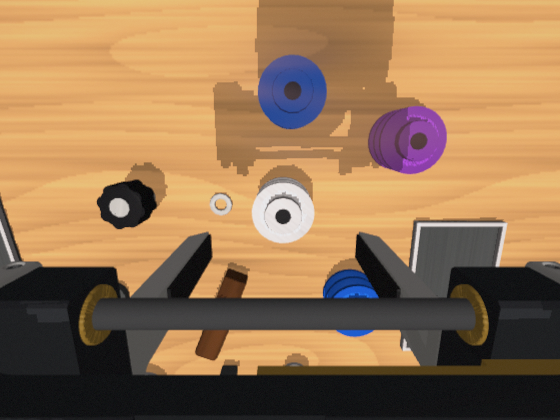

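The wrist view shows the bare large pulley at (283,215), centred between the fingers. It measures (0.446, 0.065), which matches the mean of the two fixed cameras. Descend and grip.

Request:
carry_out(steps=[[[-0.001,0,0.05],0,-1],[[-0.001,0,0.09],0,-1],[[-0.001,0,0.108],0,-1],[[-0.001,0,0.108],0,-1],[[-0.001,0,0.108],0,1],[[-0.001,0,0.108],0,1],[[-0.001,0,0.108],0,1],[[-0.001,0,0.108],0,1],[[-0.001,0,0.108],0,1],[[-0.001,0,0.108],0,1]])

```text
time: 2.65
tool_pos: [0.4471, 0.0651, 0.013]
ee_rot: [3.142, 0.001, 3.141]
wrist_force: [-0.8, -0.5, 3.9]
width: 0.0569
finger_force: 30.0
```

Request:
carry_out(steps=[[[0,0,-0.05],0,1],[[0,0,-0.1],0,1],[[-0.015,0.05,-0.1],0,1],[[-0.03,0.1,-0.1],0,1],[[-0.045,0.145,-0.1],0,1],[[-0.06,0.18,-0.1],0,1],[[-0.064,0.193,-0.1],0,1],[[-0.064,0.193,-0.1],0,1],[[-0.064,0.193,-0.1],0,1]])

```text
time: 3.78
tool_pos: [0.5103, 0.2569, 0.112]
ee_rot: [-3.141, -0.001, 3.14]
wrist_force: [-0.6, -0.9, -2.7]
width: 0.0572
finger_force: 30.0
```

```bash
python3 - <<'E'
from bench import robot
import cv2,numpy as np
from h import *
s=robot.snapshot("wrist"); cv2.imwrite("pics/w2.png",s["image"][:,:,::-1])
import go; go.go(.51,.258,.015,180)
E
```

```text
t 3.8 shift [0.0004 0.0012 0.0973] roll -0.01 pos [0.5105 0.2568 0.1123] yaw [-180.    -0.   179.9]
```

View pics/w2.png

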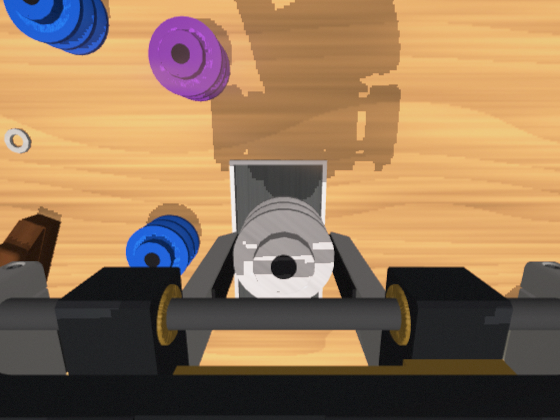

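The large pulley is held upright over the tray, whose near-base rim corners show at about (231,161) and (326,161). I check the tray position with those.

```bash
python3 - <<'E'
from bench import robot
from h import *
s=robot.snapshot("wrist")
print(ray(s,[(230.5,160.5),(326.5,160.5)],.008).round(4))
for n in("scene","side"):
    S=dict(np.load(n+"0.npz")); S2=S
    print(n)
E
```

```text
[[0.4651 0.206  0.008 ]
 [0.4652 0.2981 0.008 ]]
scene
side
```

Request:
carry_out(steps=[[[0,-0.001,0.04],0,1],[[0,-0.001,0.075],0,1],[[0,-0.001,0.09],0,1],[[0,-0.001,0.096],0,1],[[0,-0.001,0.096],0,1],[[0,-0.001,0.096],0,1],[[0,-0.001,0.096],0,-0.9],[[0,-0.001,0.096],0,-0.9],[[0,-0.001,0.096],0,-0.9],[[0,-0.001,0.096],0,-0.9]])

```text
time: 5.12
tool_pos: [0.511, 0.2573, 0.0168]
ee_rot: [3.141, 0.0, 3.141]
wrist_force: [0.2, -0.5, -0.1]
width: 0.089
finger_force: 0.0
```

```bash
python3 go.py .657 .078 .11 180
```

```text
t 5.1 shift [-0.1462 -0.1792 -0.0932] roll -0.0 pos [0.511  0.2573 0.0168] yaw [180.   0. 180.]
```

Request:
carry_out(steps=[[[0,0,-0.05],0,-0.9],[[0,0,-0.093],0,-0.9],[[-0.035,-0.04,-0.093],0,-0.3],[[-0.07,-0.085,-0.093],0,-0.3],[[-0.11,-0.13,-0.093],0,-0.3],[[-0.146,-0.179,-0.093],0,-0.3],[[-0.146,-0.179,-0.093],0,-0.3],[[-0.146,-0.179,-0.093],0,-0.3],[[-0.146,-0.179,-0.093],0,-0.3]])

```text
time: 6.25
tool_pos: [0.656, 0.0796, 0.1096]
ee_rot: [3.141, -0.0, -3.141]
wrist_force: [0.3, 0.1, -0.3]
width: 0.0613
finger_force: 0.0
```

```bash
python3 - <<'E'
from bench import robot
import cv2,numpy as np
from h import *
s=robot.snapshot("wrist"); c=cloud(s)
s2=robot.snapshot("side"); cv2.imwrite("pics/s2.png",s2["image"][:,:,::-1])
for X,C in(((.657,.078),c),((.51,.257),cloud(s2))):
    m=(np.hypot(C[...,0]-X[0],C[...,1]-X[1])<.03)&(C[...,2]>.0445)&(C[...,2]<.06)
    if m.sum()>20: q=C[m][:,:2].astype(np.float32)*1000; print(X,m.sum(),cv2.minAreaRect(q),np.percentile(C[m][:,2],[5,95]))
import go; go.go(.657,.078,.012,180)
E
```

```text
(0.657, 0.078) 573 ((657.5443725585938, 77.6956558227539), (22.71022605895996, 23.2778263092041), 47.864261627197266) [0.0462699  0.04889668]
(0.51, 0.257) 175 ((507.32208251953125, 257.61724853515625), (33.34720993041992, 32.16004943847656), 50.16488265991211) [0.04586619 0.05302483]
t 6.3 shift [-0.0009 -0.0016  0.0978] roll 0.01 pos [0.6561 0.0796 0.1098] yaw [ 180.     0.  -179.9]
```

View pics/s2.png

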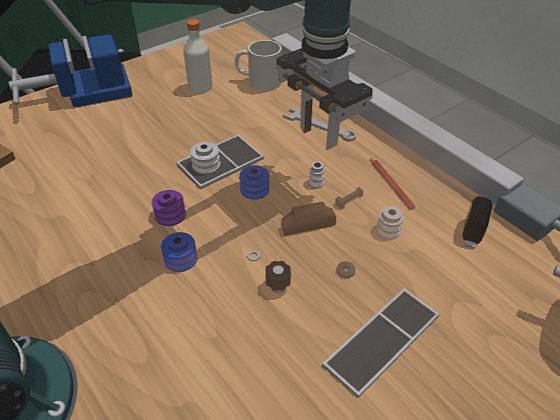

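The large pulley stands in the big compartment at side pixel (205,157), and its top is 51 mm up as it should be. The side view puts it within about 5 mm of the compartment centre. Next is the small pulley, which measures (0.6575, 0.0777).

Request:
carry_out(steps=[[[-0.001,-0.002,0.05],0,-0.3],[[-0.001,-0.002,0.085],0,-0.3],[[-0.001,-0.002,0.098],0,-0.3],[[-0.001,-0.002,0.098],0,-0.3],[[-0.001,-0.002,0.098],0,1],[[-0.001,-0.002,0.098],0,1],[[-0.001,-0.002,0.098],0,1],[[-0.001,-0.002,0.098],0,1],[[-0.001,-0.002,0.098],0,1]])

```text
time: 7.48
tool_pos: [0.6583, 0.0767, 0.0126]
ee_rot: [3.14, 0.002, 3.141]
wrist_force: [0.6, 1.6, 3.9]
width: 0.0292
finger_force: 30.0
```

```bash
python3 go.py .588 .257 .115 180
```

```text
t 7.5 shift [ 0.0703  0.1804 -0.1023] roll -0.0 pos [0.6583 0.0767 0.0126] yaw [1.799e+02 1.000e-01 1.800e+02]
```

Request:
carry_out(steps=[[[0,0,-0.05],0,1],[[0,0,-0.102],0,1],[[0.02,0.05,-0.102],0,1],[[0.04,0.1,-0.102],0,1],[[0.055,0.145,-0.102],0,1],[[0.07,0.18,-0.102],0,1],[[0.07,0.18,-0.102],0,1],[[0.07,0.18,-0.102],0,1],[[0.07,0.18,-0.102],0,1]])

```text
time: 8.6
tool_pos: [0.5883, 0.2547, 0.1131]
ee_rot: [-3.141, -0.0, 3.139]
wrist_force: [0.4, -0.2, -1.0]
width: 0.0285
finger_force: 30.0
```

```bash
python3 go.py .588 .257 .0157 180
```

```text
t 8.6 shift [0.0003 0.0024 0.0974] roll -0.01 pos [0.5883 0.2547 0.1131] yaw [-180.    -0.   179.9]
```

Request:
carry_out(steps=[[[0,0.002,0.04],0,1],[[0,0.002,0.075],0,1],[[0,0.002,0.09],0,1],[[0,0.002,0.097],0,1],[[0,0.002,0.097],0,1],[[0,0.002,0.097],0,1],[[0,0.002,0.097],0,-0.3],[[0,0.002,0.097],0,-0.3],[[0,0.002,0.097],0,-0.3],[[0,0.002,0.097],0,-0.3]])

```text
time: 9.85
tool_pos: [0.5879, 0.2582, 0.0167]
ee_rot: [3.141, 0.0, 3.141]
wrist_force: [-0.5, 0.4, -0.6]
width: 0.0608
finger_force: 0.0
```

```bash
python3 go.py .568 -.004 .115 156.5
```

```text
t 9.8 shift [ 0.0197 -0.2622 -0.0984] roll 2.35 pos [0.5879 0.2582 0.0167] yaw [180.   0. 180.]
```

Request:
carry_out(steps=[[[0,0,-0.05],0,-0.3],[[0,0,-0.098],0,-0.3],[[0,-0.05,-0.098],0.5,-0.3],[[0.005,-0.1,-0.098],1,-0.3],[[0.01,-0.16,-0.098],1.5,-0.3],[[0.015,-0.21,-0.098],2,-0.3],[[0.02,-0.262,-0.098],2.35,-0.3],[[0.02,-0.262,-0.098],2.35,-0.3],[[0.02,-0.262,-0.098],2.35,-0.3],[[0.02,-0.262,-0.098],2.35,-0.3]])

```text
time: 11.1
tool_pos: [0.5677, -0.0025, 0.1144]
ee_rot: [3.141, -0.0, 2.733]
wrist_force: [0.2, -0.6, -0.1]
width: 0.0611
finger_force: 0.0
```

```bash
python3 - <<'E'
from bench import robot
import cv2,numpy as np
from h import *
s=robot.snapshot("wrist"); c=cloud(s); cv2.imwrite("pics/w3.png",s["image"][:,:,::-1])
X=(.568,-.004)
m=(np.hypot(c[...,0]-X[0],c[...,1]-X[1])<.04)&(c[...,2]>.0445)&(c[...,2]<.055)
print(m.sum(),cv2.minAreaRect(c[m][:,:2].astype(np.float32)*1000))
import go; go.go(.568,-.004,.012,156.5)
E
```

```text
1741 ((567.8838500976562, -3.7704696655273438), (23.35283088684082, 60.988887786865234), 67.17017364501953)
t 11.2 shift [-0.0009 -0.0014  0.1024] roll 0.01 pos [ 0.5677 -0.0024  0.1144] yaw [180.   -0.  156.6]
```

View pics/w3.png

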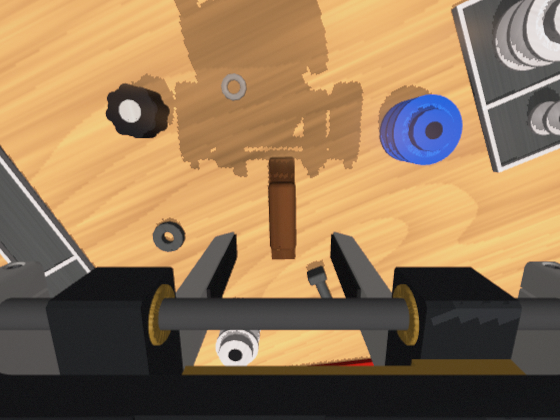

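The block is at (283,220), centred and aligned between the fingers. The dumbbell head at (316,268) is about 45 mm clear of where the finger lands.

Request:
carry_out(steps=[[[-0.001,-0.001,0.05],0,-0.3],[[-0.001,-0.001,0.09],0,-0.3],[[-0.001,-0.001,0.102],0,-0.3],[[-0.001,-0.001,0.102],0,-0.3],[[-0.001,-0.001,0.102],0,1],[[-0.001,-0.001,0.102],0,1],[[-0.001,-0.001,0.102],0,1],[[-0.001,-0.001,0.102],0,1],[[-0.001,-0.001,0.102],0,1]])

```text
time: 12.28
tool_pos: [0.5686, -0.0051, 0.0131]
ee_rot: [3.141, 0.001, 2.73]
wrist_force: [0.0, 1.0, 2.0]
width: 0.0238
finger_force: 29.9
```

```bash
python3 go.py .471 -.259 .115 186
```

```text
t 12.3 shift [-0.0121 -0.2717 -0.1021] roll -2.96 pos [ 0.5686 -0.0051  0.0131] yaw [1.800e+02 1.000e-01 1.564e+02]
```

Request:
carry_out(steps=[[[0,0,-0.05],0,1],[[0,0,-0.102],0,1],[[0,-0.05,-0.102],-0.6,1],[[-0.003,-0.1,-0.102],-1.2,1],[[-0.006,-0.16,-0.102],-1.8,1],[[-0.009,-0.22,-0.102],-2.4,1],[[-0.012,-0.272,-0.102],-2.96,1],[[-0.012,-0.272,-0.102],-2.96,1],[[-0.012,-0.272,-0.102],-2.96,1],[[-0.012,-0.272,-0.102],-2.96,1]])

```text
time: 13.52
tool_pos: [0.4709, -0.258, 0.1142]
ee_rot: [3.141, -0.0, -3.034]
wrist_force: [-0.6, 0.1, -0.7]
width: 0.0239
finger_force: 29.9
```

```bash
python3 - <<'E'
from bench import robot
import cv2
s=robot.snapshot("wrist"); cv2.imwrite("pics/w4.png",s["image"][:,:,::-1])
import go; go.go(.471,-.259,.0162,186)
E
```

```text
t 13.6 shift [ 0.0001 -0.0011  0.0981] roll 0.02 pos [ 0.471  -0.2579  0.1143] yaw [ 180.    -0.  -173.8]
```

View pics/w4.png

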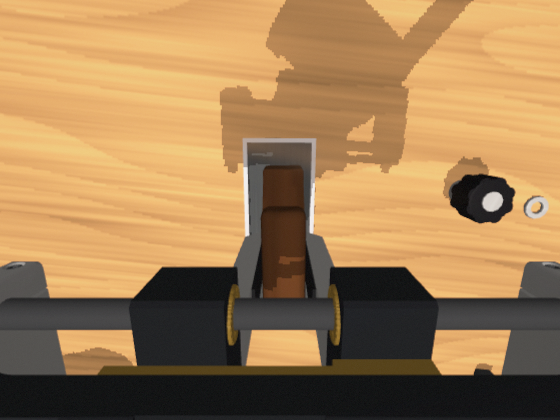

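Block held lengthwise over the long compartment. The tray's end rim shows at row 140, columns 244–316, so it is aligned. I check its x position.

```bash
python3 - <<'E'
from bench import robot
from h import *
s=robot.snapshot("wrist")
p=ray(s,[(243.5,138.5),(316,138.5)],.008); print(p.round(4))
m=p.mean(0)[:2]; a=np.radians(6); print("long",m+66*.001*np.array([np.cos(a),np.sin(a)]),"square",m+.163*np.array([np.cos(a),np.sin(a)]))
E
```

```text
[[ 0.4097 -0.3029  0.008 ]
 [ 0.4022 -0.2344  0.008 ]]
long [ 0.47158099 -0.26174507] square [ 0.56804962 -0.2516058 ]
```

Request:
carry_out(steps=[[[0,-0.002,0.04],0,1],[[0,-0.002,0.075],0,1],[[0,-0.002,0.09],0,1],[[0,-0.002,0.098],0,1],[[0,-0.002,0.098],0,1],[[0,-0.002,0.098],0,1],[[0,-0.002,0.098],0,-0.2],[[0,-0.002,0.098],0,-0.2],[[0,-0.002,0.098],0,-0.2],[[0,-0.002,0.098],0,-0.2]])

```text
time: 14.88
tool_pos: [0.4708, -0.2614, 0.0165]
ee_rot: [-3.142, 0.0, -3.036]
wrist_force: [0.2, -1.1, 0.4]
width: 0.0562
finger_force: 0.0
```

```bash
python3 go.py .4368 -.0795 .115 180
```

```text
t 14.9 shift [ 0.0146  0.1844 -0.0985] roll 0.61 pos [ 0.4708 -0.2614  0.0165] yaw [-180.     0.  -173.9]
```

Request:
carry_out(steps=[[[0,0,-0.05],0,-0.2],[[0,0,-0.098],0,-0.2],[[0.005,0.05,-0.098],0,-0.6],[[0.01,0.11,-0.098],0,-0.6],[[0.015,0.16,-0.098],0,-0.6],[[0.015,0.184,-0.098],0,-0.6],[[0.015,0.184,-0.098],0,-0.6],[[0.015,0.184,-0.098],0,-0.6]])

```text
time: 15.88
tool_pos: [0.4366, -0.0806, 0.1146]
ee_rot: [-3.141, 0.0, -3.036]
wrist_force: [0.6, 0.5, -0.0]
width: 0.0754
finger_force: 0.0
```

```bash
python3 - <<'E'
from bench import robot
import cv2,numpy as np
from h import *
s=robot.snapshot("wrist"); c=cloud(s)
X=(.4368,-.0795)
m=(np.hypot(c[...,0]-X[0],c[...,1]-X[1])<.04)&(c[...,2]>.042)&(c[...,2]<.055)
r=cv2.minAreaRect(c[m][:,:2].astype(np.float32)*1000);print(m.sum(),r)
import go; go.go(r[0][0]/1e3,r[0][1]/1e3,.012,186)
E
```

```text
1623 ((437.7776184082031, -80.48300170898438), (40.656578063964844, 39.778968811035156), 7.405427932739258)
t 15.9 shift [-0.0012  0.0003  0.1025] roll 0.0 pos [ 0.4366 -0.0809  0.1145] yaw [-180.    0. -174.]
```

Request:
carry_out(steps=[[[-0.001,0,0.05],0,-0.6],[[-0.001,0,0.09],0,-0.6],[[-0.001,0,0.102],0,-0.6],[[-0.001,0,0.102],0,-0.6],[[-0.001,0,0.102],0,1],[[-0.001,0,0.102],0,1],[[-0.001,0,0.102],0,1],[[-0.001,0,0.102],0,1],[[-0.001,0,0.102],0,1]])

```text
time: 17.05
tool_pos: [0.4378, -0.08, 0.013]
ee_rot: [-3.141, 0.001, -3.036]
wrist_force: [-1.0, -0.1, 2.0]
width: 0.0394
finger_force: 30.0
```

```bash
python3 go.py .568 -.250 .115 186
```

```text
t 17.1 shift [-0.1116 -0.1829 -0.1018] roll 0.01 pos [ 0.4378 -0.08    0.013 ] yaw [-1.800e+02  1.000e-01 -1.739e+02]
```

Request:
carry_out(steps=[[[0,0,-0.05],0,1],[[0,0,-0.102],0,1],[[-0.03,-0.045,-0.102],0,1],[[-0.06,-0.09,-0.102],0,1],[[-0.09,-0.14,-0.102],0,1],[[-0.112,-0.183,-0.102],0,1],[[-0.112,-0.183,-0.102],0,1],[[-0.112,-0.183,-0.102],0,1],[[-0.112,-0.183,-0.102],0,1]])

```text
time: 18.18
tool_pos: [0.5675, -0.2487, 0.1146]
ee_rot: [3.141, -0.0, -3.035]
wrist_force: [0.2, -0.2, -0.8]
width: 0.0394
finger_force: 30.0
```

```bash
python3 go.py .568 -.250 .0162 186
```

```text
t 18.2 shift [-0.0003 -0.0014  0.0984] roll 0.01 pos [ 0.5675 -0.2487  0.1146] yaw [ 180.    -0.  -173.9]
```

Request:
carry_out(steps=[[[0,-0.001,0.04],0,1],[[0,-0.001,0.075],0,1],[[0,-0.001,0.09],0,1],[[0,-0.001,0.098],0,1],[[0,-0.001,0.098],0,1],[[0,-0.001,0.098],0,1],[[0,-0.001,0.098],0,-0.6],[[0,-0.001,0.098],0,-0.6],[[0,-0.001,0.098],0,-0.6],[[0,-0.001,0.098],0,-0.6]])

```text
time: 19.42
tool_pos: [0.5683, -0.251, 0.0166]
ee_rot: [-3.142, 0.0, -3.036]
wrist_force: [0.3, 0.3, -1.2]
width: 0.0741
finger_force: 0.0
```

Request:
carry_out(steps=[[[0,0,-0.05],0,-0.6],[[0,0,-0.1],0,-0.6],[[0.05,0,-0.15],0,-0.6],[[0.1,0,-0.15],0,-0.6],[[0.15,0,-0.15],0,-0.6],[[0.2,0,-0.15],0,-0.6],[[0.2,0,-0.15],0,-0.6],[[0.2,0,-0.15],0,-0.6],[[0.2,0,-0.15],0,-0.6]])

```text
time: 20.55
tool_pos: [0.3704, -0.272, 0.1665]
ee_rot: [3.141, 0.0, -3.035]
wrist_force: [0.3, 0.3, -0.8]
width: 0.0752
finger_force: 0.0
```

```bash
python3 - <<'E'
from bench import robot
import cv2,numpy as np
from h import *
ims=[]
for n in("side","scene"):
    s=robot.snapshot(n); c=cloud(s); ims.append(s["image"][:,:,::-1])
    for k,X in dict(large=(.5105,.257),small=(.588,.258),block=(.471,-.261),knob=(.5675,-.25),med=(.677,-.1025)).items():
        m=(np.hypot(c[...,0]-X[0],c[...,1]-X[1])<.04)&(c[...,2]>.0475 if k!="med" else c[...,2]>.0445)&(c[...,2]<.06)
        if m.sum()>10:
            r=cv2.minAreaRect(c[m][:,:2].astype(np.float32)*1000); print(n,k,m.sum(),np.round(r[0],1),np.round(r[1],1),round(r[2],1),c[m][:,2].mean().round(4))
cv2.imwrite("pics/f.png",cv2.resize(np.vstack([ims[0][120:400],ims[1][130:320]]),None,fx=1.25,fy=1.25)[:600])
E
```

```text
side block 15 [ 461.3 -269.3] [26.2  4.4] 33.3 0.0495
side med 152 [ 679.1 -105.4] [36.6 21.5] 34.2 0.0479
scene large 116 [512.4 256.2] [32.2 32.3] 2.4 0.0509
scene small 75 [590.3 257. ] [22.2 22.7] 45.4 0.051
scene block 308 [ 471.6 -262.5] [63.4 23.9] 6.9 0.0509
scene knob 342 [ 569.6 -251.8] [41.3 39.5] 7.7 0.0496
scene med 279 [ 679.4 -103.2] [32.6 32.5] 71.7 0.0482
```

View pics/f.png

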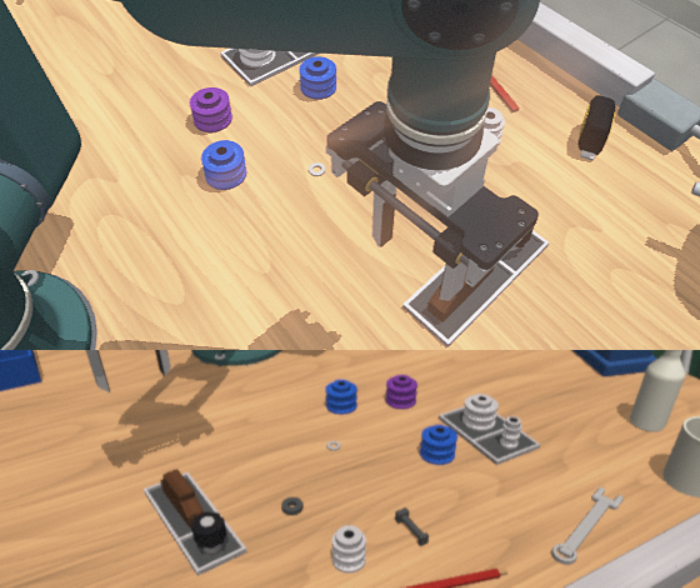

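In the lower half (scene view), the pulleys stand in their drive-tray compartments at (481,410) and (511,430). The block at (180,495) and knob at (207,530) are in the fence tray. All tops are at the expected heights, and the medium pulley has not moved. Handing in.

```bash
python3 -c "
from bench import robot
print(robot.close_job())"
```

```text
the job is handed in; nothing more can be done
None
```

I placed both kits and handed the job in after about 21 s of the 99 s allowed; all four parts measured upright on their compartment floors, and the middle-sized pulley did not move. The hand-in call gave no pass or fail result.

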